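# Load the filter box and screw its lid down evenly

## Robot

A 7-joint arm with a two-finger parallel gripper is mounted at the origin on the work surface. World frame = base frame: x ahead of the robot, y to its left, z up, the work surface at z = 0. Lengths are in m, angles in rad, forces in N, time in s.
With the tool pointing down it reaches from about 0.4 to 0.85 m from the base axis. Payload 10.4 kg.
Tool frame: the origin (TCP) lies midway between the tips of the shut fingers; the grasp point (between the pads) lies 19 mm behind it (robot.grip_point_offset is the distance from the TCP to the grasp point, in m); z points along the fingers, y is the line along which they close (so a half turn about z gives the same grasp; the last joint's range is limited). The gripper opens to 87 mm and grips with 3 to 60 N. Pads are 19 mm wide; open, the fingers measure 117 mm over their backs; the gripper's body (75 mm by 190 mm) begins 51 mm behind the grasp point.
Start: joints at [1.196, 0.332, -0.065, 1.46, 0.022, 1.35, -0.088], TCP at [0.215, -0.587, 0.223] pointing down, gripper open.
Joint ranges: [-2.6, 2.6], [-0.5, 2.12], [-1.47, 1.34], [0.16, 2.42], [-1.27, 4.41], [0.06, 2.06], [-2.6, 2.6]. Speed limits (rad/s): [2.22, 2.22, 2.79, 2.79, 3.14, 3.14, 3.14].

## Interface

Orientations are given as a rotation vector (axis times angle).
In Python, from workcell import robot gives the robot as it stands.
- The arm moves only by the tool servo_tool, never from a script. Its argument "series" is a list of rows, each a list of 7 numbers: the turn, a rotation vector about the tool's x, y, z in units of 8 degrees (1.0 is 8 degrees), then the shift along the tool's x, y, z in mm, then the closure, from -1 (fully open) to 1 (shut), so that 0 is half open. A call has 1 to 8 rows; each row shifts and turns the commanded pose from where the row before left it, along the tool's axes as they then stand; what a row does not reach is not made up. A row lasts 1/8 s, in which the tool goes at most 62.5 mm and 10.7 degrees, less where a joint would pass 70% of its speed; a pose out of reach is approached as far as the arm can. A call is refused whole if a number of a shift passes 62.5 or a number of a turn 1, either way. A call with a gripper value outside its range is refused whole. The fingers move at their own pace and stop on an object; "squeeze" is the grip in N (left out, the last holds). Time passes only in rows, so rows that do not move let the fingers close. It gives the time, the measured TCP pose, the force, the opening and the grip force at its end, in the units of the state.
- robot.get_state(): the state, without advancing time (a new reading comes with each control period).
- robot.capture(name): name is "scene" or "top" or "wrist"; returns the picture (480x640x3 uint8, blue, green, red); there is no depth.
- robot.camera_info(name): a dict with "fx", "fy", "cx", "cy" (pixels), "eye" and "rotation" of the camera in the world; the wrist camera has in their place "mount" (4x4, takes a point from camera to tool coordinates, whose origin is the TCP and whose axes are the flange's). Camera axes: x right, y up, looking along -z (the intrinsics and any distortion apply to the point x, -y, -z); pixel columns grow to the right and rows downward; lengths in m; the calibration is good to about 2 mm. A picture is of the moment at which its call begins: read the wrist's pose just before it. camera_info takes no time and is no camera call.
- robot.finish_job(): hands the job in; it is judged then, once.
The state is a dict: "time": time; "q": joint angles; "qvel": joint speeds; "tau": joint torques, N m; "eef_pos": TCP position; "tool_rot": TCP orientation; "contact_force": force on the tool from outside, world axes, zero at the start; "ft_torque": the same for the moment, N m; "grip_width": finger opening in m; "finger_force": force on a finger pad.
Only numpy, scipy, OpenCV 4.12 (cv2) and the standard library are available. Lean on these libraries where they do the work, as an engineer would, in place of code of your own. Each camera call takes 0.05 s, during which the arm holds its last target. There are 200 camera calls.

## Task

Lift every filter holder up and off its peg and set it down inside the sample box, however it lies, then fold the lid fully shut. Tighten the four wing screws evenly in two rounds: first turn each clockwise to about half way, then each on to its stop, both times in crisscross order (after a round's first screw comes the one diagonally opposite, then the other two). Leave the tray, bottle and post beside the work where they are, and let go of everything at the end.

Things in the scene. Friction and masses are not known exactly. Their poses are not given: they have to be found in the camera images.
- box: Fixed open-topped grey sample box, 176 x 176 mm outside, 90 mm high, walls and floor 7 mm (inside 162 x 162 mm, 83 mm deep). Origin: centre of its underside, 12 mm above the bench. z up; its x points roughly away from the robot, its y roughly to the robot's left. The lid's hinge runs along its x axis on the top of its -y wall, at y = -88 mm, z = 90 mm.
- lid (a joint): Hinge angle of the lid, rad: 0 = flat shut on the box's rim, grows as the lid's +y edge rises, 1.57 = upright on the box's -y side, limit 1.8. Stiff hinge: it stays where it is left; moving it takes up to 1.1 N m (4 to 8 N near the free edge). The lid is a 188 x 188 x 10 mm aluminium plate with a green glass centre; its outer (upper) face carries four wing screws.
- lid_edge (a point): Point on the lid's outer face (upper face when shut), midway along the free edge, 160 mm from the hinge line and 22 mm from the edge, where it can be pushed shut between the screws. The lid's underside is level with the hinge line. Axes are the lid's: z out of the outer face, x along the hinge.
- screw_a (a joint): Angle in rad of captive wing screw a, at x = -64, y = -64 (near right) mm in the box's axes with the lid shut; diagonally opposite c. 0 = slack, red end of the wing points to the box's +x; grows CLOCKWISE seen from above; 1.0 = half way (yellow dot on the lid), 2.0 = home, hard stop (green dot). Turns with 0.06 N m, stays where left, does not rise or sink.
- screw_a_grip (a point): Point on the axis of wing screw a, 28 mm above the lid's outer face. The wing is an upright black bar 44 mm long, 12 mm thick, from 8 to 38 mm above the lid, one end red; grip across the 12 mm. The point's x axis runs along the wing towards its red end, z is the screw axis, out of the lid.
- screw_b (a joint): Angle in rad of captive wing screw b, at x = -64, y = +64 (near left) mm in the box's axes with the lid shut; diagonally opposite d. 0 = slack, red end of the wing points to the box's +x; grows CLOCKWISE seen from above; 1.0 = half way (yellow dot on the lid), 2.0 = home, hard stop (green dot). Turns with 0.06 N m, stays where left, does not rise or sink.
- screw_b_grip (a point): Point on the axis of wing screw b, 28 mm above the lid's outer face. The wing is an upright black bar 44 mm long, 12 mm thick, from 8 to 38 mm above the lid, one end red; grip across the 12 mm. The point's x axis runs along the wing towards its red end, z is the screw axis, out of the lid.
- screw_c (a joint): Angle in rad of captive wing screw c, at x = +64, y = +64 (far left) mm in the box's axes with the lid shut; diagonally opposite a. 0 = slack, red end of the wing points to the box's +x; grows CLOCKWISE seen from above; 1.0 = half way (yellow dot on the lid), 2.0 = home, hard stop (green dot). Turns with 0.06 N m, stays where left, does not rise or sink.
- screw_c_grip (a point): Point on the axis of wing screw c, 28 mm above the lid's outer face. The wing is an upright black bar 44 mm long, 12 mm thick, from 8 to 38 mm above the lid, one end red; grip across the 12 mm. The point's x axis runs along the wing towards its red end, z is the screw axis, out of the lid.
- screw_d (a joint): Angle in rad of captive wing screw d, at x = +64, y = -64 (far right) mm in the box's axes with the lid shut; diagonally opposite b. 0 = slack, red end of the wing points to the box's +x; grows CLOCKWISE seen from above; 1.0 = half way (yellow dot on the lid), 2.0 = home, hard stop (green dot). Turns with 0.06 N m, stays where left, does not rise or sink.
- screw_d_grip (a point): Point on the axis of wing screw d, 28 mm above the lid's outer face. The wing is an upright black bar 44 mm long, 12 mm thick, from 8 to 38 mm above the lid, one end red; grip across the 12 mm. The point's x axis runs along the wing towards its red end, z is the screw axis, out of the lid.
- rack: Fixed aluminium peg rail on two steel posts. Origin: between the posts' feet on the breadboard, 12 mm above the bench; z up. Four 8 mm pegs stick out 62 mm along its -x (towards the robot) at y = -126, -42, 42, 126 mm, axis 165 mm above the origin; the tip of each is bent up by 6 mm. The rail is 22 mm high, its top 176 mm above the origin, its front at x = 0.
- holder0: Loose black filter holder with green filter and top, 20 mm thick (x), 70 mm high (z), 0.12 kg; may be absent. Origin: middle of its height. Below the origin a block 46 mm wide (y), above it a 34 mm wide eye with an opening along x, 18 mm wide, 26 mm high, top edge 27 mm above the origin, by which it hangs. Hanging, its axes are the rack's and its origin is 34 mm in front of the rail's front, 142 mm above the rack's origin.
- holder1: Loose black filter holder with orange filter and top, 20 mm thick (x), 70 mm high (z), 0.12 kg; may be absent. Origin: middle of its height. Below the origin a block 46 mm wide (y), above it a 34 mm wide eye with an opening along x, 18 mm wide, 26 mm high, top edge 27 mm above the origin, by which it hangs. Hanging, its axes are the rack's and its origin is 34 mm in front of the rail's front, 142 mm above the rack's origin.
- holder2: Loose black filter holder with blue filter and top, 20 mm thick (x), 70 mm high (z), 0.12 kg; may be absent. Origin: middle of its height. Below the origin a block 46 mm wide (y), above it a 34 mm wide eye with an opening along x, 18 mm wide, 26 mm high, top edge 27 mm above the origin, by which it hangs. Hanging, its axes are the rack's and its origin is 34 mm in front of the rail's front, 142 mm above the rack's origin.
- holder3: Loose black filter holder with yellow filter and top, 20 mm thick (x), 70 mm high (z), 0.12 kg; may be absent. Origin: middle of its height. Below the origin a block 46 mm wide (y), above it a 34 mm wide eye with an opening along x, 18 mm wide, 26 mm high, top edge 27 mm above the origin, by which it hangs. Hanging, its axes are the rack's and its origin is 34 mm in front of the rail's front, 142 mm above the rack's origin.
- slide_box: Bystander: white slide tray, 100 x 170 x 35 mm, origin under its centre.
- cleaner: Bystander: blue bottle, 48 mm diameter, 120 mm high, origin under its centre.
- post: Bystander: steel post on a round 40 mm foot, 82 mm high, origin under its centre.
There are look-alikes about, which are no part of the job. Leave any turquoise look-alike of the holder1 alone.

How it is judged:
By the outcome, as a careful person would: the job done as asked, in the order asked, and still so for the second after the job is handed in, with the robot touching nothing.
Of holder0, holder1, holder2, holder3 only 2 to 3 are there at a start; the rules pass over those that are not, and their reading is None.
At some moment in a run one of holder0, holder1, holder2, holder3 may be knocked a few centimetres aside while the robot is not near it.
Once in a run the grip may slacken for a moment while it holds something.
It also fails if it takes over 210 s, if anything falls off the work surface, if the arm or the gripper's body presses on something with over 40 N, if the wrist force passes 120 N, or if a joint passes its speed limit or range.

## Working session

There is one attempt and no reset: what is moved stays moved. The work goes in short steps, Python scripts to look and compute and a tool call to move; the robot and the scene stay as the last step left them, time stands still between calls to the robot, and variables do not carry over. Pictures are saved under pics/ and viewed, at most 14 in all, crops included, and the job is handed in when it is done.

Besides the shell and the picture viewer there is one more tool, called as name([rows], argument=value, ...), one row to a line, values as JSON. servo_tool: Moves the arm, as the interface text tells. Its arguments: {"type":"object","properties":{"series":{"type":"array"},"squeeze":{"type":"number"}},"required":["series"]}

```bash
ls; mkdir -p pics; python3 - <<'E'
from workcell import robot
import cv2
print(robot.get_state())
for n in("scene","top","wrist"):
    print(n,robot.camera_info(n)); cv2.imwrite(f"pics/{n}0.png",robot.capture(n))
E
```

```text
pics
{'time': 0.0, 'q': array([ 1.19639166,  0.33289076, -0.06471708,  1.46095122,  0.0215939 ,
        1.3499359 , -0.08850498]), 'qvel': array([ 3.73987830e-04, -7.18902078e-04,  6.54139145e-04, -8.92817808e-04,
       -2.01967359e-03,  2.74438220e-05,  6.08153023e-04]), 'tau': array([-3.21234775e-04, -6.23248386e+01,  2.45667488e-02, -3.89886940e+01,
       -6.12370460e-02,  3.97498417e-02,  1.33511958e-04]), 'eef_pos': array([ 0.2152347 , -0.58633665,  0.22173748]), 'tool_rot': array([-3.09167344e+00, -5.49561360e-01,  5.00576735e-04]), 'contact_force': array([ 0.1042931 , -0.26775957,  0.07129686]), 'ft_torque': array([ 0.02010143,  0.06251314, -0.05203241]), 'finger_force': 0.0, 'grip_width': 0.08691270162973322}
scene {'fx': 534.2935716263243, 'fy': 534.2935716263243, 'cx': 310.43669169775694, 'cy': 237.29639848527938, 'eye': array([1.18460204, 0.67190956, 0.74241682]), 'rotation': array([0.48767051, 1.09279767, 2.0759444 ])}
top {'fx': 575.3073368299687, 'fy': 575.3073368299687, 'cx': 311.4570538014596, 'cy': 241.45825371096998, 'eye': array([0.35788705, 0.11041197, 1.23473112]), 'rotation': array([ 0.1278805 , -0.13197521, -1.59476317])}
wrist {'fx': 416.2907844432683, 'fy': 416.2907844432683, 'cx': 320.0431838693097, 'cy': 239.97122267844318, 'mount': array([[ 1.79059638e-04,  9.66342151e-01,  2.57260208e-01,
         7.04277320e-02],
       [ 9.99999983e-01, -1.81525933e-04, -1.41626061e-05,
         1.96363883e-04],
       [ 3.30134759e-05,  2.57260206e-01, -9.66342168e-01,
        -1.61557375e-01],
       [ 0.00000000e+00,  0.00000000e+00,  0.00000000e+00,
         1.00000000e+00]])}
```

View pics/scene0.png

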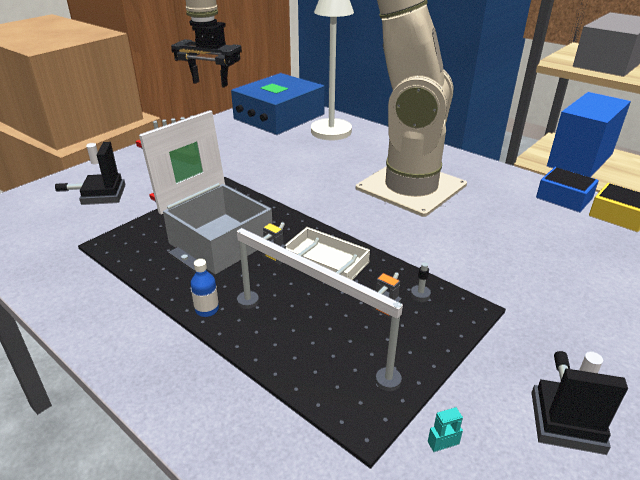

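View pics/top0.png

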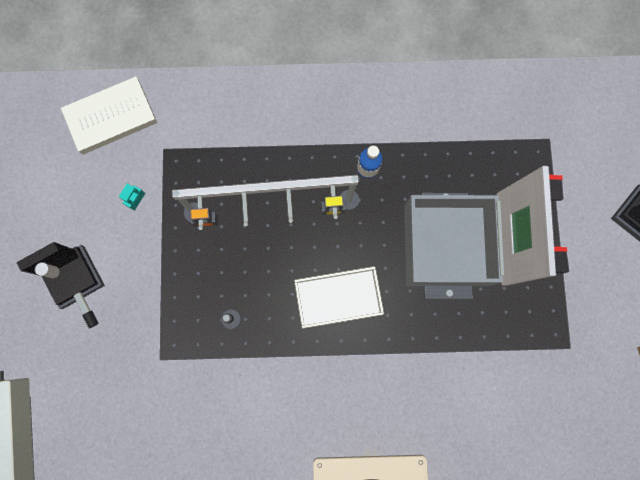

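Scene: the orange holder is at top px (200,214), on the +y end peg. The yellow one is at (334,202), on the −y end peg. The turquoise look-alike lies on the bench at (131,196), and the box is at about (455,240) with its lid open on the right. I'll enlarge this area to confirm and read off pixels.

```bash
cat > h.py <<'E'
import numpy as np,cv2
from scipy.spatial.transform import Rotation as R
from workcell import robot
def cam(n):
    i=robot.camera_info(n)
    if n=="wrist":
        s=robot.get_state();T=np.eye(4);T[:3,:3]=R.from_rotvec(s["tool_rot"]).as_matrix();T[:3,3]=s["eef_pos"]
        M=T@i["mount"];return i,M[:3,3],M[:3,:3]
    return i,np.array(i["eye"]),R.from_rotvec(i["rotation"]).as_matrix()
def ray(c,u,v,z):
    i,e,Rm=c
    d=Rm@np.array([(u-i["cx"])/i["fx"],-(v-i["cy"])/i["fy"],-1.])
    return e+d*(z-e[2])/d[2]
def proj(c,P):
    i,e,Rm=c
    p=(np.atleast_2d(P)-e)@Rm
    return np.c_[i["cx"]-i["fx"]*p[:,0]/p[:,2], i["cy"]+i["fy"]*p[:,1]/p[:,2]]
E
python3 - <<'E'
import cv2
a=cv2.imread("pics/top0.png")
c=cv2.resize(a[165:305,165:365],None,fx=4,fy=4,interpolation=cv2.INTER_CUBIC)
cv2.imwrite("pics/c1.png",c)
c=cv2.resize(a[160:305,395:575],None,fx=4,fy=4,interpolation=cv2.INTER_CUBIC)
cv2.imwrite("pics/c2.png",c)
E
```

```text
(no output)
```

View pics/c1.png

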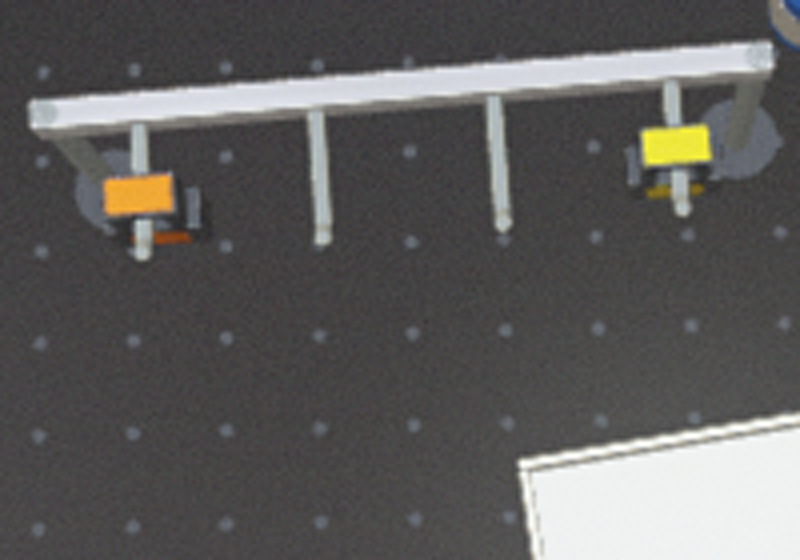

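View pics/c2.png

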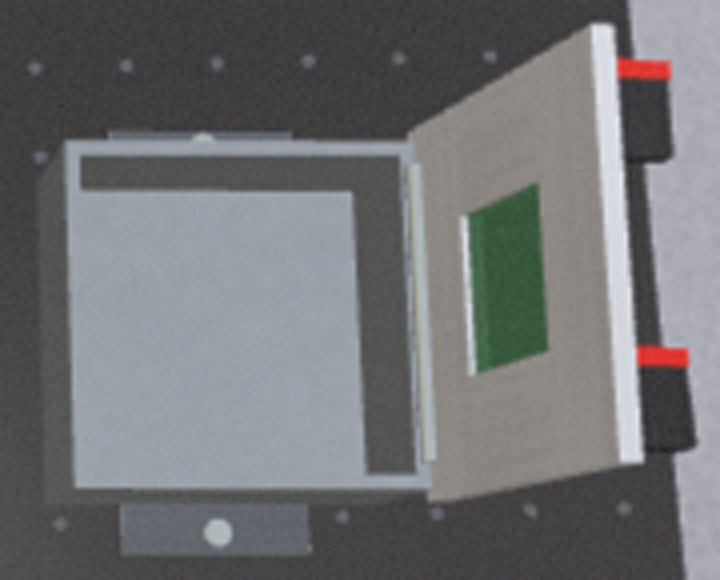

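Orange and yellow are hanging on the end pegs and the middle pegs are empty. The turquoise one is off-board. The lid is a bit past or near upright.

```bash
python3 - <<'E'
from h import *
np.set_printoptions(precision=4,suppress=True)
c=cam("top")
def t(n,u,v,o,z): print(n,ray(c,o[0]+u/4-.4,o[1]+v/4-.4,z))
A=(165,165);B=(395,160)
t("orange",139,195,A,.189);t("yellow",676,145,A,.189)
for u,v in((32,125),(770,70)): t("railfront",u,v,A,.188)
for u,v in((143,255),(323,240),(503,226),(683,212)): t("tip",u,v,A,.184)
for u,v in((65,142),(412,140),(430,490),(70,490)): t("rim",u,v,B,.102)
for u,v in((590,24),(614,24),(643,463),(619,465)): t("lidtop",u,v,B,.29)
t("deck",0,0,A,0)
E
```

```text
orange [0.5905 0.3119 0.189 ]
yellow [0.6074 0.0618 0.189 ]
railfront [0.6256 0.3622 0.188 ]
railfront [0.6424 0.0165 0.188 ]
tip [0.5631 0.3109 0.184 ]
tip [0.5678 0.2273 0.184 ]
tip [0.5721 0.1434 0.184 ]
tip [0.5764 0.0594 0.184 ]
rim [ 0.6357 -0.0989  0.102 ]
rim [ 0.6318 -0.2744  0.102 ]
rim [ 0.4545 -0.2689  0.102 ]
rim [ 0.4595 -0.0914  0.102 ]
lidtop [ 0.6349 -0.2904  0.29  ]
lidtop [ 0.6346 -0.3006  0.29  ]
lidtop [ 0.4471 -0.2946  0.29  ]
lidtop [ 0.4466 -0.2847  0.29  ]
deck [0.7456 0.4261 0.    ]
```

servo_tool([
  [0,0,0.7,0,0,-46,-0.4],
  [0,0,0.7,0,0,-46,-0.4],
  [0,0,0.74,0,0,-46,-0.4],
  [0,0,0,27,-41,0,-0.4],
  [0,0,0,27,-41,0,-0.4],
  [0,0,0,27,-41,0,-0.4],
  [0,0,0,27,-41,0,-0.4],
  [0,0,0,27,-41,0,-0.4],
], squeeze=25)

```text
time: 1.15
eef_pos: [0.3399, -0.3733, 0.3604]
tool_rot: [3.14, 0.083, -0.0]
contact_force: [0.2, 0.5, -0.8]
grip_width: 0.0606
finger_force: 0.0
```

servo_tool([
  [0,0,0,27,-41,0,-0.4],
  [0,0,0,27,-41,0,-0.4],
  [0,0,0,27,-41,0,-0.4],
  [0,0,0,27,-41,0,-0.4],
  [0,0,0,27,-41,0,-0.4],
  [0,0,0,27,-41,0,-0.4],
  [0,0,0,27,-41,0,-0.4],
  [0,0,0,27,-41,0,-0.4],
])

```text
time: 2.15
eef_pos: [0.5382, -0.0346, 0.3605]
tool_rot: [3.14, 0.083, -0.0]
contact_force: [0.4, -0.5, 1.4]
grip_width: 0.0606
finger_force: 0.0
```

```bash
cat >> h.py <<'E'
def yaw_now():
    m=R.from_rotvec(robot.get_state()["tool_rot"]).as_matrix();return np.arctan2(m[1,0],m[0,0]),m
def plan(p,yaw=None):
    "shift in tool axes now (mm) and turn about tool z (units of 8 deg; rotating after shift)"
    y,m=yaw_now();d=np.array(p)-robot.get_state()["eef_pos"]
    t=0 if yaw is None else -(yaw-y)/np.radians(8)
    print("at",robot.get_state()["eef_pos"].round(4),"yaw",round(y,4),"tilt",np.degrees(np.arccos(-m[2,2])).round(2),"shift",(m.T@d*1e3).round(1),"turnz",round(t,3))
E
python3 - <<'E'
from h import *
s=robot.get_state();print(s["time"],s["contact_force"])
c=cam("wrist");cv2.imwrite("pics/w1.png",robot.capture("wrist"))
plan([.607,.062,.25],.053)
print(proj(c,[[.607,.062,.189],[.59,.312,.189]]))
E
```

```text
2.15 [ 0.40689707 -0.5326909   1.44375829]
at [ 0.5397 -0.0276  0.3599] yaw 0.06 tilt 0.18 shift [ 72.5 -85.1 110.2] turnz 0.05
[[ 199.46983353  124.62794918]
 [-124.15883601  129.7224    ]]
```

View pics/w1.png

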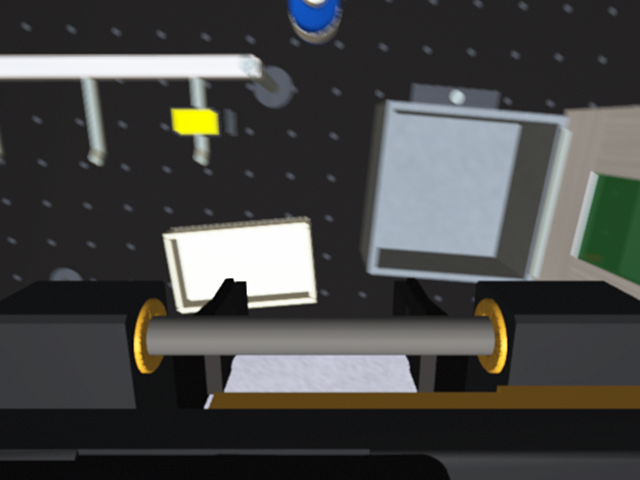

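The wrist view shows yellow's top centred at (196,122), about 3 mm from the prediction. I'll go down on it.

servo_tool([
  [0,0,0,37,-44,0,-0.4],
  [0,0,0,37,-44,0,-0.4],
  [0,0,0,0,0,45,-0.4],
  [0,0,0,0,0,45,-0.4],
  [0,0,0,0,0,30,-0.4],
  [0,0,0,0,0,0,-0.4],
  [0,0,0,0,0,0,-0.4],
])

```text
time: 3.08
eef_pos: [0.6074, 0.0561, 0.2421]
tool_rot: [-3.14, -0.083, -0.003]
contact_force: [-0.1, -0.0, 1.2]
grip_width: 0.0612
finger_force: 0.0
```

```bash
python3 - <<'E'
from h import *
c=cam("wrist");cv2.imwrite("pics/w2.png",robot.capture("wrist"))
plan([.608,.064,.155],.053)
a=robot.capture("wrist");m=cv2.inRange(a,(0,150,150),(110,255,255));M=cv2.moments(m,True)
u,v=M["m10"]/M["m00"],M["m01"]/M["m00"];print(u,v,M["m00"],ray(c,u,v,.189))
E
```

```text
at [0.6076 0.0561 0.2424] yaw 0.053 tilt 0.14 shift [ 0.6 -7.8 87.4] turnz -0.0
312.90575221238936 284.27433628318585 2260.0 [0.59548949 0.05923229 0.189     ]
```

View pics/w2.png

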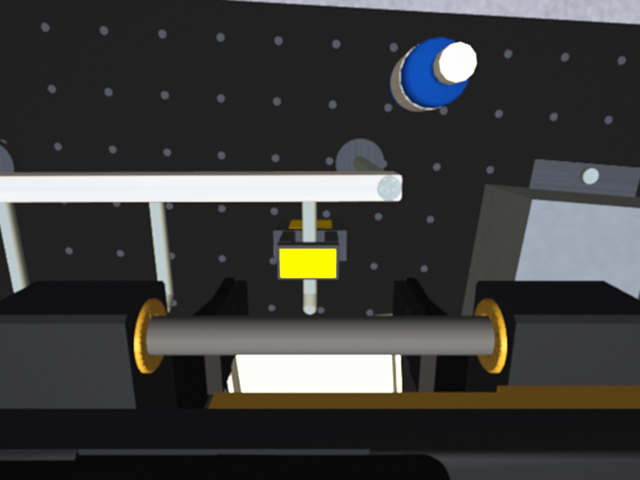

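Yellow's top is centred at (308,263) in the wrist picture, which is about 6 mm to tool −y with x correct. I'll correct, descend, grip and lift 12 mm to check.

servo_tool([
  [0,0,0,0,-6,0,-0.4],
  [0,0,0,0,0,44,-0.4],
  [0,0,0,0,0,43,-0.4],
  [0,0,0,0,0,0,-0.4],
  [0,0,0,0,0,0,0.6],
  [0,0,0,0,0,0,0.6],
  [0,0,0,0,0,0,0.6],
  [0,0,0,0,0,0,0.6],
], squeeze=35)

```text
time: 4.18
eef_pos: [0.6076, 0.0622, 0.1554]
tool_rot: [-3.14, -0.083, -0.005]
contact_force: [-0.4, 0.1, 6.7]
grip_width: 0.0338
finger_force: 36.2
```

servo_tool([
  [0,0,0,0,0,0,0.6],
  [0,0,0,0,0,-4,0.6],
  [0,0,0,0,0,-4,0.6],
  [0,0,0,0,0,-4,0.6],
  [0,0,0,0,0,0,0.6],
])

```text
time: 4.8
eef_pos: [0.6067, 0.0619, 0.1659]
tool_rot: [3.14, 0.083, 0.001]
contact_force: [0.7, 0.3, -2.0]
grip_width: 0.0336
finger_force: 35.8
```

servo_tool([
  [0,0,0,-10,0,0,0.6],
  [0,0,0,-15,0,0,0.6],
  [0,0,0,-15,0,0,0.6],
  [0,0,0,-15,0,0,0.6],
  [0,0,0,0,0,-20,0.6],
  [0,0,0,0,0,-25,0.6],
  [0,0,0,0,0,-20,0.6],
  [0,0,0,0,0,0,0.6],
])

```text
time: 5.8
eef_pos: [0.5518, 0.0592, 0.2316]
tool_rot: [3.14, 0.083, 0.004]
contact_force: [-0.7, 0.3, -0.7]
grip_width: 0.0337
finger_force: 35.0
```

```bash
python3 - <<'E'
from h import *
plan([.575,-.165,.23],.053);s=robot.get_state();print(s["grip_width"],s["finger_force"],s["contact_force"])
cv2.imwrite("pics/s2.png",robot.capture("scene"))
E
```

```text
at [0.5518 0.0592 0.2316] yaw 0.0531 tilt 0.14 shift [ 11.2 225.1   1.7] turnz 0.0
0.0336627476926067 34.99939374625683 [-0.67703585  0.25336719 -0.71861097]
```

View pics/s2.png

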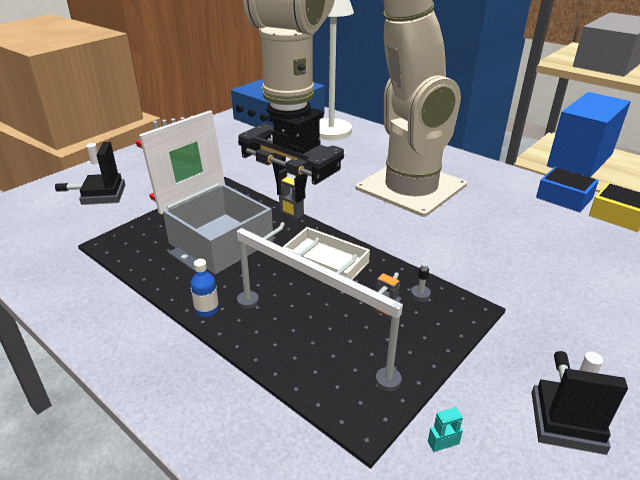

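Yellow is in the gripper at (290,200), clear of its peg. Orange still hangs at (387,283). Next I carry yellow to the box.

servo_tool([
  [0,0,0,2,35,0,0.6],
  [0,0,0,2,40,0,0.6],
  [0,0,0,2,40,0,0.6],
  [0,0,0,2,40,0,0.6],
  [0,0,0,2,40,0,0.6],
  [0,0,0,1,30,0,0.6],
  [0,0,0,0,0,0,0.6],
  [0,0,0,0,0,0,0.6],
])

```text
time: 6.85
eef_pos: [0.5741, -0.1642, 0.2295]
tool_rot: [-3.139, -0.084, 0.002]
contact_force: [0.2, 0.5, -1.2]
grip_width: 0.0337
finger_force: 35.0
```

servo_tool([
  [0,0,0,0,0,40,0.6],
  [0,0,0,0,0,40,0.6],
  [0,0,0,0,0,40,0.6],
  [0,0,0,0,0,30,0.6],
  [0,0,0,0,0,17,0.6],
  [0,0,0,0,0,0,0.6],
  [0,0,0,0,0,3,0.6],
  [0,0,0,0,0,0,0.6],
])

```text
time: 7.85
eef_pos: [0.5751, -0.1652, 0.0615]
tool_rot: [3.14, 0.083, 0.002]
contact_force: [0.2, 0.4, -1.6]
grip_width: 0.0341
finger_force: 35.0
```

servo_tool([
  [0,0,0,0,0,4,0.6],
  [0,0,0,0,0,0,0.6],
  [0,0,0,0,0,0,-0.4],
  [0,0,0,0,0,0,-0.4],
  [0,0,0,0,0,0,-0.4],
  [0,0,0,0,0,-30,-0.4],
  [0,0,0,0,0,-50,-0.4],
  [0,0,0,0,0,-55,-0.4],
])

```text
time: 8.85
eef_pos: [0.5741, -0.165, 0.1927]
tool_rot: [-3.14, -0.083, 0.001]
contact_force: [0.1, -0.7, 0.1]
grip_width: 0.0606
finger_force: 0.0
```

servo_tool([
  [0,0,0,0,0,-55,-0.4],
  [0,0,0,0,-40,0,-0.4],
  [0,0,0,0,-45,0,-0.4],
  [0,0,0,0,-45,0,-0.4],
  [0,0,0,0,-45,0,-0.4],
  [0,0,0,0,-45,0,-0.4],
  [0,0,0,0,-45,0,-0.4],
  [0,0,0,0,-45,0,-0.4],
])

```text
time: 9.85
eef_pos: [0.558, 0.1458, 0.2468]
tool_rot: [3.14, 0.083, 0.001]
contact_force: [0.1, 0.6, 1.0]
grip_width: 0.0611
finger_force: 0.0
```

```bash
python3 - <<'E'
from h import *
plan([.5905,.313,.25],.053)
print(robot.get_state()["time"])
def orange(n):
    c=cam(n);a=robot.capture(n);m=cv2.inRange(cv2.cvtColor(a,cv2.COLOR_BGR2HSV),(8,150,170),(18,255,255))
    if n=="wrist":m[270:]=0
    k,_,st,ce=cv2.connectedComponentsWithStats(m)
    for i in range(1,k):
        if st[i,4]>25: print(n,ce[i],st[i],ray(c,*ce[i],.189))
    cv2.imwrite(f"pics/{n}3.png",a)
orange("wrist");orange("top")
E
```

```text
at [0.558  0.1458 0.2468] yaw 0.0528 tilt 0.03 shift [  41.3 -165.2   -3.3] turnz -0.001
9.85
wrist [ 24.93370166 184.99447514] [  0 170  36  32 362] [0.59174265 0.30316327 0.189     ]
top [203.48148148 213.55555556] [196 209  12   9  27] [0.58989471 0.30426651 0.189     ]
```

View pics/wrist3.png

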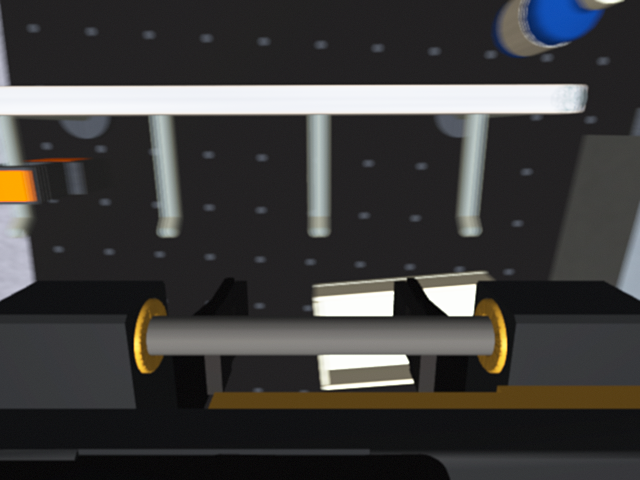

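Orange is still on its peg at the left edge (15,185). I'll move above it and check from there.

servo_tool([
  [0,0,0,10,-35,0,-0.4],
  [0,0,0,10,-40,0,-0.4],
  [0,0,0,10,-40,0,-0.4],
  [0,0,0,10,-40,0,-0.4],
  [0,0,0,0,-8,0,-0.4],
  [0,0,0,0,0,0,-0.4],
  [0,0,0,0,0,0,-0.4],
])

```text
time: 10.82
eef_pos: [0.5901, 0.3076, 0.2467]
tool_rot: [3.14, 0.08, 0.001]
contact_force: [0.7, -0.4, 0.8]
grip_width: 0.0609
finger_force: 0.0
```

```bash
python3 - <<'E'
from h import *
c=cam("wrist");a=robot.capture("wrist");m=cv2.inRange(cv2.cvtColor(a,cv2.COLOR_BGR2HSV),(8,150,200),(18,255,255));m[290:]=0
k,_,st,ce=cv2.connectedComponentsWithStats(m)
for i in range(1,k):
    if st[i,4]>100: print(ce[i],st[i],p:=ray(c,*ce[i],.189)); plan([p[0],p[1],.155],.053)
cv2.imwrite("pics/w4.png",a[120:360,120:520])
E
```

```text
(no output)
```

View pics/w4.png

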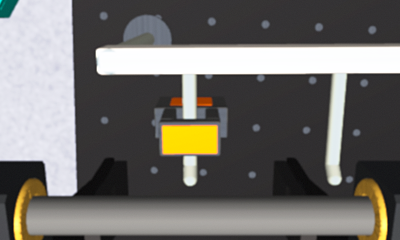

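The orange top is centred at full px (310,259), about 5 mm toward tool −y. I'll descend and grip.

servo_tool([
  [0,0,0,1,-5,0,-0.4],
  [0,0,0,0,0,46,-0.4],
  [0,0,0,0,0,46,-0.4],
  [0,0,0,0,0,0,-0.4],
  [0,0,0,0,0,0,0.6],
  [0,0,0,0,0,0,0.6],
  [0,0,0,0,0,0,0.6],
  [0,0,0,0,0,0,0.6],
])

```text
time: 11.88
eef_pos: [0.5906, 0.3146, 0.1556]
tool_rot: [-3.14, -0.083, -0.002]
contact_force: [-0.7, -0.5, 5.3]
grip_width: 0.0335
finger_force: 35.1
```

servo_tool([
  [0,0,0,0,0,0,0.6],
  [0,0,0,0,0,-4,0.6],
  [0,0,0,0,0,-4,0.6],
  [0,0,0,0,0,-4,0.6],
  [0,0,0,0,0,0,0.6],
])

```text
time: 12.5
eef_pos: [0.5903, 0.3145, 0.1669]
tool_rot: [-3.14, -0.083, -0.001]
contact_force: [-0.3, -0.3, -1.8]
grip_width: 0.0337
finger_force: 35.0
```

servo_tool([
  [0,0,0,-10,0,0,0.6],
  [0,0,0,-15,0,0,0.6],
  [0,0,0,-15,0,0,0.6],
  [0,0,0,-20,0,0,0.6],
  [0,0,0,0,0,-20,0.6],
  [0,0,0,0,0,-25,0.6],
  [0,0,0,0,0,-20,0.6],
  [0,0,0,0,0,0,0.6],
])

```text
time: 13.5
eef_pos: [0.5312, 0.3118, 0.2336]
tool_rot: [-3.139, -0.083, -0.005]
contact_force: [-0.5, 0.3, -1.5]
grip_width: 0.034
finger_force: 35.0
```

servo_tool([
  [0,0,0,0,40,0,0.6],
  [0,0,0,0,45,0,0.6],
  [0,0,0,0,45,0,0.6],
  [0,0,0,0,45,0,0.6],
  [0,0,0,0,45,0,0.6],
  [0,0,0,0,45,0,0.6],
  [0,0,0,0,45,0,0.6],
  [0,0,0,0,45,0,0.6],
])

```text
time: 14.5
eef_pos: [0.5487, -0.045, 0.2307]
tool_rot: [3.14, 0.083, -0.002]
contact_force: [1.1, -0.3, -0.7]
grip_width: 0.0341
finger_force: 35.1
```

```bash
python3 - <<'E'
from h import *
plan([.505,-.165,.23],.053);s=robot.get_state();print(s["grip_width"],s["finger_force"],s["contact_force"])
cv2.imwrite("pics/t5.png",robot.capture("top"))
E
```

```text
at [ 0.5487 -0.045   0.2307] yaw 0.0528 tilt 0.06 shift [-49.9 117.6   0.8] turnz -0.002
0.034063858262577754 35.07446343792253 [ 1.1430185  -0.33579545 -0.66338385]
```

View pics/t5.png

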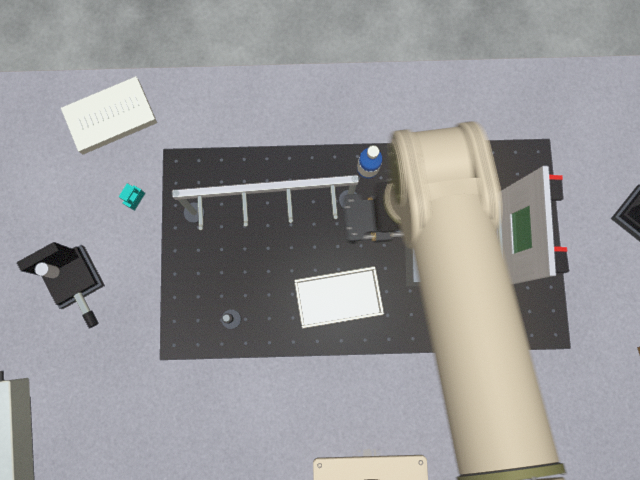

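All pegs are empty and the box is hidden by the arm. I'll bring orange over the near half of the box.

servo_tool([
  [0,0,0,-17,38,0,0.6],
  [0,0,0,-17,40,0,0.6],
  [0,0,0,-16,40,0,0.6],
  [0,0,0,0,0,0,0.6],
  [0,0,0,0,0,0,0.6],
  [0,0,0,0,0,0,0.6],
])

```text
time: 15.3
eef_pos: [0.5057, -0.1624, 0.2313]
tool_rot: [-3.14, -0.086, 0.0]
contact_force: [0.4, -0.1, -1.5]
grip_width: 0.034
finger_force: 35.0
```

```bash
python3 - <<'E'
from h import *
plan([.505,-.165,.057],.053)
cv2.imwrite("pics/w6.png",robot.capture("wrist"))
E
```

```text
at [ 0.5057 -0.1624  0.2313] yaw 0.055 tilt 0.03 shift [ -0.8   2.6 174.3] turnz 0.014
```

View pics/w6.png

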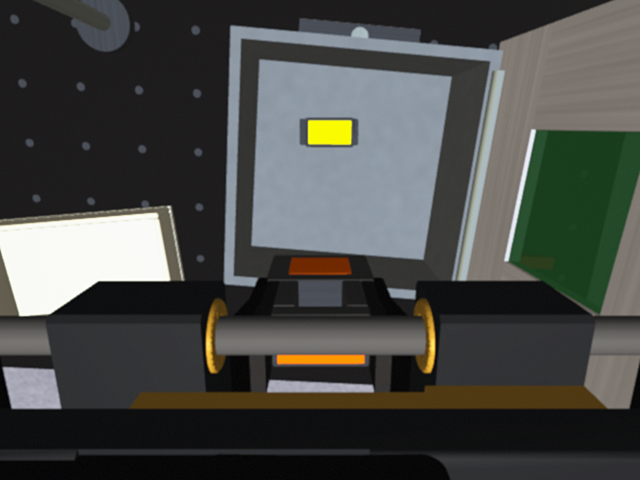

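Yellow stands upright inside the box at (329,132), and orange is held above the near half. I'll lower and release it.

servo_tool([
  [0,0,0,0,3,40,0.6],
  [0,0,0,0,0,45,0.6],
  [0,0,0,0,0,40,0.6],
  [0,0,0,0,0,30,0.6],
  [0,0,0,0,0,16,0.6],
  [0,0,0,0,0,2,0.6],
  [0,0,0,0,0,0,0.6],
])

```text
time: 16.23
eef_pos: [0.5064, -0.1668, 0.0596]
tool_rot: [3.14, 0.083, 0.002]
contact_force: [0.3, -1.3, -1.5]
grip_width: 0.0339
finger_force: 35.0
```

servo_tool([
  [0,0,0,0,0,0,-0.4],
  [0,0,0,0,0,0,-0.4],
  [0,0,0,0,0,0,-0.4],
  [0,0,0,0,0,-30,-0.4],
  [0,0,0,0,0,-50,-0.4],
  [0,0,0,0,0,-55,-0.4],
  [0,0,0,0,0,-60,-0.4],
  [0,0,0,0,0,-60,-0.4],
])

```text
time: 17.23
eef_pos: [0.5052, -0.1667, 0.3158]
tool_rot: [3.14, 0.083, 0.001]
contact_force: [1.2, -0.5, -0.5]
grip_width: 0.0606
finger_force: 0.0
```

servo_tool([
  [0,0,0.6,0,0,-45,1],
  [0,0,0,8,41,0,1],
  [0,0,0,9,42,0,1],
  [0,0,0,8,42,0,1],
  [0,0,0,9,42,0,1],
  [0,0,0,8,40,0,1],
  [0,0,0,0,0,0,1],
  [0,0,0,0,0,0,1],
], squeeze=20)

```text
time: 18.23
eef_pos: [0.5414, -0.3742, 0.3585]
tool_rot: [-3.141, 0.047, -0.0]
contact_force: [0.1, 0.1, 0.0]
grip_width: 0.0006
finger_force: 0.0
```

```bash
python3 - <<'E'
from h import *
plan([.541,-.375,.262],-.03)
cv2.imwrite("pics/t7.png",robot.capture("scene"))
E
```

```text
at [ 0.5414 -0.3742  0.3585] yaw -0.0302 tilt 0.04 shift [-0.4  0.9 96.5] turnz -0.001
```

View pics/t7.png

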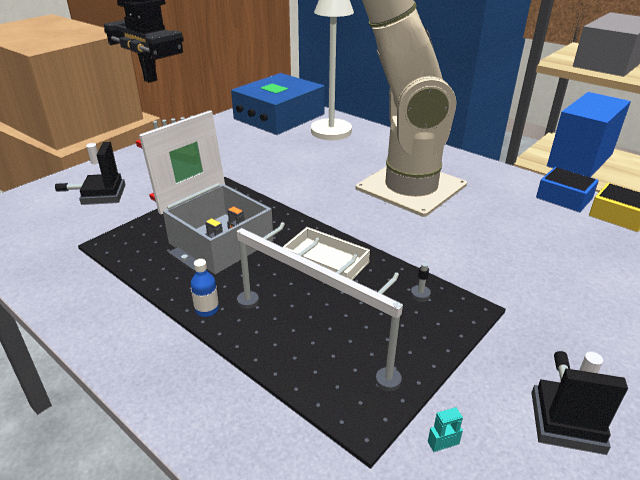

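Both holders are upright in the box (yellow at (213,225), orange at (236,212)), and the gripper is behind the lid. I'll go down and start pushing.

servo_tool([
  [0,0,0,0,0,40,1],
  [0,0,0,0,0,40,1],
  [0,0,0,0,0,16,1],
  [0,0,0,0,-25,0,1],
  [0,0,0,0,-20,0,1],
  [0,0,0,0,-15,0,1],
  [0,0,0,0,-12,0,1],
  [0,0,0,0,-6,0,1],
])

```text
time: 19.27
eef_pos: [0.5438, -0.2975, 0.2635]
tool_rot: [3.139, -0.049, 0.002]
contact_force: [0.6, -4.1, 3.6]
grip_width: 0.0008
finger_force: 2.3
```

servo_tool([
  [0,0,0,0,-14,1,1],
  [0,0,0,0,-14,1,1],
  [0,0,0,0,-14,1,1],
  [0,0,0,0,-13,4,1],
  [0,0,0,0,-13,5,1],
  [0,0,0,0,-13,6,1],
  [0,0,0,0,-12,7,1],
  [0,0,0,0,0,0,1],
])

```text
time: 20.27
eef_pos: [0.5461, -0.2022, 0.2365]
tool_rot: [-3.14, 0.045, 0.003]
contact_force: [0.8, 0.1, -0.1]
grip_width: 0.0005
finger_force: 0.0
```

servo_tool([
  [0,0,0,0,-11,7,1],
  [0,0,0,0,-11,8,1],
  [0,0,0,0,-9,9,1],
  [0,0,0,0,-9,10,1],
  [0,0,0,0,-9,11,1],
  [0,0,0,0,-6,13,1],
  [0,0,0,0,-6,13,1],
  [0,0,0,0,-5,12,1],
])

```text
time: 21.28
eef_pos: [0.5486, -0.1375, 0.1536]
tool_rot: [-3.141, 0.048, -0.0]
contact_force: [0.6, 0.4, 2.9]
grip_width: 0.0003
finger_force: 1.1
```

servo_tool([
  [0,0,0,0,-3,10,1],
  [0,0,0,0,-2,10,1],
  [0,0,0,0,-2,10,1],
  [0,0,0,0,0,6,1],
  [0,0,0,0,0,4,1],
  [0,0,0,0,0,0,1],
])

```text
time: 22.02
eef_pos: [0.5484, -0.1314, 0.1142]
tool_rot: [3.141, -0.049, -0.001]
contact_force: [-0.1, 0.3, -0.3]
grip_width: 0.0005
finger_force: 0.0
```

servo_tool([
  [0,0,0,0,0,2,1],
  [0,0,0,0,0,2,1],
  [0,0,0,0,0,0,1],
])

```text
time: 22.4
eef_pos: [0.5488, -0.1314, 0.1124]
tool_rot: [3.14, -0.049, 0.001]
contact_force: [-7.9, 1.2, 17.4]
grip_width: 0.0008
finger_force: 8.5
```

The lid is against its stop (17 N at z = 0.112). I'll rise and back off to view the screws.

servo_tool([
  [0,0,0,0,0,-45,1],
  [0,0,0,-12,8,-45,0],
  [0,0,0,-20,14,-46,0],
  [0,0,0,-20,14,-46,0],
  [0,0,0,-20,14,-45,0],
  [0,0,0,0,0,0,0],
  [0,0,0,0,0,0,0],
])

```text
time: 23.28
eef_pos: [0.4751, -0.1787, 0.337]
tool_rot: [3.141, -0.048, -0.0]
contact_force: [-0.5, 1.0, 0.2]
grip_width: 0.042
finger_force: 0.0
```

```bash
python3 - <<'E'
from h import *
np.set_printoptions(precision=4,suppress=True)
c=cam("wrist");a=robot.capture("wrist")
yaw=-.03;x=np.array([np.cos(yaw),np.sin(yaw),0]);y=np.array([-np.sin(yaw),np.cos(yaw),0]);o=np.array([.5454,-.1834,.150])
# predicted: wing ends
for n,sx,sy in(("a",-1,-1),("b",-1,1),("c",1,1),("d",1,-1)):
    p=o+.064*(sx*x+sy*y);print(n,p,proj(c,[p,p+.022*x]))
m=cv2.inRange(a,(0,0,140),(90,90,255));k,_,st,ce=cv2.connectedComponentsWithStats(m)
for i in range(1,k):
    if st[i,4]>40: print("red",ce[i],st[i],ray(c,*ce[i],.150))
cv2.imwrite("pics/w8.png",a)
plan([.545,-.183,.3])
E
```

```text
a [ 0.4795 -0.2455  0.15  ] [[398.3941 207.1583]
 [399.6529 181.1661]]
b [ 0.4833 -0.1175  0.15  ] [[247.5761 207.256 ]
 [246.3768 181.2691]]
c [ 0.6113 -0.1213  0.15  ] [[240.0032  43.1748]
 [238.5418  11.5112]]
d [ 0.6075 -0.2493  0.15  ] [[406.3424  43.042 ]
 [407.8762  11.3711]]
red [408.5425  15.4292] [400   9  19  14 212] [ 0.6266 -0.2505  0.15  ]
red [239.216  15.892] [230  10  18  13 213] [ 0.6303 -0.1223  0.15  ]
red [249.875 184.7  ] [243 179  15  12 160] [ 0.5024 -0.1209  0.15  ]
red [400.2919 184.2236] [393 179  16  12 161] [ 0.4989 -0.2467  0.15  ]
at [ 0.4751 -0.1784  0.3364] yaw -0.0303 tilt 0.08 shift [70.1  2.5 36.4] turnz 0
```

View pics/w8.png

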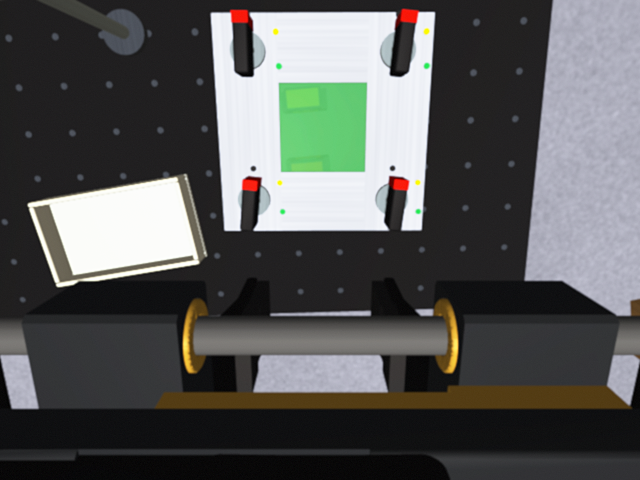

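All four wings are at slack: red ends at a (400,184), b (250,185), c (239,16), d (408,15), all pointing +x as predicted. Both holders can be seen through the glass. Order will be a, c, b, d.

servo_tool([
  [0,0,0,2,23,0,0],
  [0,0,0,2,23,40,0],
  [0,0,0,2,22,45,0],
  [0,0,0,0,0,45,0],
  [0,0,0,0,0,30,0],
  [0,0,0,0,0,0,0],
  [0,0,0,0,0,0,0],
], squeeze=20)

```text
time: 24.2
eef_pos: [0.4796, -0.2475, 0.1785]
tool_rot: [3.141, -0.049, 0.001]
contact_force: [0.9, 0.1, 0.1]
grip_width: 0.0436
finger_force: 0.0
```

```bash
python3 - <<'E'
from h import *
plan([.4795,-.2465,.122],-.03);print(robot.get_state()["q"].round(2))
E
```

```text
at [ 0.4796 -0.2475  0.1785] yaw -0.0309 tilt 0.05 shift [-0.2 -1.  56.5] turnz -0.006
[ 0.78  0.2  -0.44  1.73  0.09  1.23 -1.28]
```

servo_tool([
  [0,0,0,0,-1,30,0],
  [0,0,0,0,0,26,0],
  [0,0,0,0,0,0,0],
  [0,0,0,0,0,0,1],
  [0,0,0,0,0,0,1],
  [0,0,0,0,0,0,1],
  [0,0,0,0,0,0,1],
  [0,0,0,0,0,0,1],
])

```text
time: 25.2
eef_pos: [0.4794, -0.2454, 0.122]
tool_rot: [-3.141, 0.047, -0.001]
contact_force: [-1.8, 4.4, 5.8]
grip_width: 0.0119
finger_force: 20.0
```

servo_tool([
  [0,0,0.9,0,0,0,1],
  [0,0,0.9,0,0,0,1],
  [0,0,0.9,0,0,0,1],
  [0,0,0.9,0,0,0,1],
  [0,0,0.9,0,0,0,1],
  [0,0,0.9,0,0,0,1],
  [0,0,0.9,0,0,0,1],
  [0,0,0.9,0,0,0,1],
])

```text
time: 26.2
eef_pos: [0.4798, -0.2446, 0.122]
tool_rot: [-2.726, 1.559, -0.0]
contact_force: [0.6, 6.6, 5.0]
grip_width: 0.012
finger_force: 20.0
```

servo_tool([
  [0,0,0,0,0,0,1],
  [0,0,0,0,0,0,1],
])

```text
time: 26.45
eef_pos: [0.4798, -0.2446, 0.122]
tool_rot: [-2.729, 1.553, -0.0]
contact_force: [-0.1, 6.6, 6.2]
grip_width: 0.0118
finger_force: 20.0
```

```bash
python3 - <<'E'
from h import *
plan([.6113,-.1222,.180],-.03);s=robot.get_state();print(s["q"].round(2),s["ft_torque"],s["contact_force"],s["grip_width"])
E
```

```text
at [ 0.4798 -0.2446  0.122 ] yaw -1.0348 tilt 0.08 shift [ -38.1 -175.6  -57.8] turnz -7.196
[ 0.67  0.24 -0.31  1.8   0.08  1.11 -2.28] [ 1.41514997  0.04999705 -0.05877009] [-0.086005    6.58889546  6.20821477] 0.011846364948907891
```

Screw a has been turned by about 1.0 rad. q7 is close to its limit, so I'll raise and go on with a half-turned wrist.

servo_tool([
  [0,0,0,0,0,0,0],
  [0,0,0,0,0,0,0],
  [0,0,0,0,0,0,0],
  [0,0,0,0,0,-29,0],
  [0,0,0,0,0,-29,0],
  [0,0,-0.7,0,0,0,0],
  [0,0,-1,0,0,0,0],
  [0,0,-1,0,0,0,0],
])

```text
time: 27.45
eef_pos: [0.479, -0.2463, 0.1796]
tool_rot: [2.974, -1.01, 0.0]
contact_force: [0.8, -0.4, -0.3]
grip_width: 0.0435
finger_force: 0.0
```

servo_tool([
  [0,0,-1,0,0,0,0],
  [0,0,-1,0,0,0,0],
  [0,0,-1,0,0,0,0],
  [0,0,-1,0,0,0,0],
  [0,0,-1,0,0,0,0],
  [0,0,-1,0,0,0,0],
  [0,0,-1,0,0,0,0],
  [0,0,-1,0,0,0,0],
])

```text
time: 28.45
eef_pos: [0.479, -0.2462, 0.1795]
tool_rot: [3.058, 0.72, -0.0]
contact_force: [0.3, -0.2, -0.1]
grip_width: 0.0437
finger_force: 0.0
```

servo_tool([
  [0,0,-1,0,0,0,0],
  [0,0,-1,0,0,0,0],
  [0,0,-1,0,0,0,0],
  [0,0,-1,0,0,0,0],
  [0,0,-1,0,0,0,0],
  [0,0,-1,0,0,0,0],
  [0,0,-1,0,0,0,0],
  [0,0,-1,0,0,0,0],
])

```text
time: 29.45
eef_pos: [0.479, -0.2463, 0.1795]
tool_rot: [2.212, 2.231, -0.0]
contact_force: [0.2, -0.2, -0.7]
grip_width: 0.0432
finger_force: 0.0
```

servo_tool([
  [0,0,-1,0,0,0,0],
  [0,0,-1,0,0,0,0],
  [0,0,-1,0,0,0,0],
  [0,0,-1,0,0,0,0],
  [0,0,-1,0,0,0,0],
  [0,0,-1,0,0,0,0],
  [0,0,-1,0,0,0,0],
  [0,0,-1,0,0,0,0],
])

```text
time: 30.45
eef_pos: [0.4789, -0.2463, 0.1795]
tool_rot: [-0.694, -3.064, 0.0]
contact_force: [0.2, 0.1, -0.1]
grip_width: 0.0435
finger_force: 0.0
```

servo_tool([
  [0,0,-1,0,0,0,0],
  [0,0,-1,0,0,0,0],
  [0,0,-1,0,0,0,0],
  [0,0,0,0,0,0,0],
])

```text
time: 30.95
eef_pos: [0.4789, -0.2462, 0.1795]
tool_rot: [-0.05, -3.141, -0.0]
contact_force: [0.1, 0.6, 0.0]
grip_width: 0.0434
finger_force: 0.0
```

```bash
python3 - <<'E'
from h import *
plan([.6113,-.1213,.180],-.03+np.pi);print(robot.get_state()["q"].round(2))
E
```

```text
at [ 0.4789 -0.2462  0.1795] yaw 3.1095 tilt 0.0 shift [-128.3  129.1   -0.6] turnz -0.015
[ 1.04  0.25 -0.75  1.72  0.18  1.24  1.79]
```

servo_tool([
  [0,0,0,-32,32,0,0],
  [0,0,0,-32,33,0,0],
  [0,0,0,-32,32,0,0],
  [0,0,0,-32,32,0,0],
  [0,0,0,0,0,0,0],
  [0,0,0,0,0,0,0],
])

```text
time: 31.7
eef_pos: [0.6108, -0.1214, 0.1792]
tool_rot: [-0.052, -3.141, 0.001]
contact_force: [-0.3, -0.8, -0.5]
grip_width: 0.0435
finger_force: 0.0
```

```bash
python3 - <<'E'
from h import *
plan([.6113,-.1213,.122],-.03+np.pi);print(robot.get_state()["q"].round(2))
E
```

```text
at [ 0.6108 -0.1214  0.1792] yaw 3.1084 tilt 0.04 shift [-0.5  0.2 57.2] turnz -0.023
[ 0.7   0.46 -0.77  1.49  0.33  1.32  1.44]
```

servo_tool([
  [0,0,0,0,0,30,0],
  [0,0,0,0,0,27,0],
  [0,0,0,0,0,0,0],
  [0,0,0,0,0,0,1],
  [0,0,0,0,0,0,1],
  [0,0,0,0,0,0,1],
  [0,0,0,0,0,0,1],
  [0,0,0,0,0,0,1],
])

```text
time: 32.7
eef_pos: [0.6112, -0.121, 0.1229]
tool_rot: [0.048, 3.141, -0.0]
contact_force: [0.1, -0.2, 2.7]
grip_width: 0.012
finger_force: 20.0
```

servo_tool([
  [0,0,0.9,0,0,0,1],
  [0,0,0.9,0,0,0,1],
  [0,0,0.9,0,0,0,1],
  [0,0,0.9,0,0,0,1],
  [0,0,0.9,0,0,0,1],
  [0,0,0.9,0,0,0,1],
  [0,0,0.9,0,0,0,1],
  [0,0,0.9,0,0,0,1],
])

```text
time: 33.7
eef_pos: [0.6116, -0.1204, 0.1229]
tool_rot: [1.56, 2.726, 0.001]
contact_force: [1.5, 0.8, 1.9]
grip_width: 0.0119
finger_force: 20.0
```

servo_tool([
  [0,0,0,0,0,0,1],
  [0,0,0,0,0,0,1],
])

```text
time: 33.95
eef_pos: [0.6115, -0.1204, 0.1229]
tool_rot: [1.551, 2.731, 0.001]
contact_force: [2.1, 3.0, 2.7]
grip_width: 0.0118
finger_force: 20.0
```

servo_tool([
  [0,0,0,0,0,0,0],
  [0,0,0,0,0,0,0],
  [0,0,0,0,0,0,0],
  [0,0,0,0,0,-29,0],
  [0,0,0,0,0,-29,0],
  [0,0,-0.8,0,0,0,0],
  [0,0,-0.8,0,0,0,0],
  [0,0,-0.8,0,0,0,0],
])

```text
time: 34.95
eef_pos: [0.6108, -0.1212, 0.1805]
tool_rot: [-1.073, -2.952, 0.001]
contact_force: [-0.2, -0.1, -0.5]
grip_width: 0.0431
finger_force: 0.0
```

servo_tool([
  [0,0,-0.8,0,0,0,0],
  [0,0,-0.8,0,0,0,0],
  [0,0,-0.8,0,0,0,0],
  [0,0,-0.8,0,0,0,0],
  [0,0,-0.8,0,0,0,0],
  [0,0,-0.8,0,0,0,0],
  [0,0,0,0,0,0,0],
])

```text
time: 35.83
eef_pos: [0.6109, -0.1212, 0.1804]
tool_rot: [-0.05, -3.141, -0.0]
contact_force: [0.2, 0.5, 1.2]
grip_width: 0.0433
finger_force: 0.0
```

```bash
python3 - <<'E'
from h import *
plan([.4833,-.1175,.180],-.03+np.pi);print(robot.get_state()["q"].round(2))
E
```

```text
at [ 0.6109 -0.1212  0.1804] yaw 3.11 tilt 0.02 shift [127.6  -0.3   0.4] turnz -0.011
[ 0.69  0.46 -0.76  1.49  0.32  1.32  1.45]
```

Now screw b.

servo_tool([
  [0,0,0,40,0,0,0],
  [0,0,0,44,0,0,0],
  [0,0,0,44,0,0,0],
  [0,0,0,0,0,0,0],
  [0,0,0,0,0,30,0],
  [0,0,0,0,0,28,0],
  [0,0,0,0,0,0,0],
  [0,0,0,0,0,0,0],
])

```text
time: 36.83
eef_pos: [0.484, -0.1169, 0.1236]
tool_rot: [0.049, 3.14, 0.0]
contact_force: [0.1, -0.1, 0.7]
grip_width: 0.0432
finger_force: 0.0
```

servo_tool([
  [0,0,0,0,0,0,1],
  [0,0,0,0,0,0,1],
  [0,0,0,0,0,0,1],
  [0,0,0,0,0,0,1],
  [0,0,0,0,0,0,1],
])

```text
time: 37.45
eef_pos: [0.4832, -0.1173, 0.1227]
tool_rot: [0.049, 3.141, -0.001]
contact_force: [-0.4, -1.4, 1.9]
grip_width: 0.0118
finger_force: 20.0
```

servo_tool([
  [0,0,0.9,0,0,0,1],
  [0,0,0.9,0,0,0,1],
  [0,0,0.9,0,0,0,1],
  [0,0,0.9,0,0,0,1],
  [0,0,0.9,0,0,0,1],
  [0,0,0.9,0,0,0,1],
  [0,0,0.9,0,0,0,1],
  [0,0,0.9,0,0,0,1],
])

```text
time: 38.45
eef_pos: [0.4836, -0.1166, 0.1227]
tool_rot: [1.56, 2.726, 0.001]
contact_force: [1.2, 2.0, 0.4]
grip_width: 0.0117
finger_force: 20.0
```

servo_tool([
  [0,0,0,0,0,0,1],
  [0,0,0,0,0,0,1],
])

```text
time: 38.7
eef_pos: [0.4835, -0.1167, 0.1227]
tool_rot: [1.551, 2.731, 0.001]
contact_force: [2.6, 2.2, 0.8]
grip_width: 0.0117
finger_force: 20.0
```

servo_tool([
  [0,0,0,0,0,0,0],
  [0,0,0,0,0,0,0],
  [0,0,0,0,0,0,0],
  [0,0,0,0,0,-29,0],
  [0,0,0,0,0,-29,0],
  [0,0,-0.8,0,0,0,0],
  [0,0,-0.8,0,0,0,0],
  [0,0,-0.8,0,0,0,0],
])

```text
time: 39.7
eef_pos: [0.4829, -0.1172, 0.1805]
tool_rot: [-1.073, -2.953, 0.001]
contact_force: [0.5, -0.5, -0.9]
grip_width: 0.0435
finger_force: 0.0
```

servo_tool([
  [0,0,-0.8,0,0,0,0],
  [0,0,-0.8,0,0,0,0],
  [0,0,-0.8,0,0,0,0],
  [0,0,-0.8,0,0,0,0],
  [0,0,-0.8,0,0,0,0],
  [0,0,-0.8,0,0,0,0],
  [0,0,0,0,0,0,0],
])

```text
time: 40.58
eef_pos: [0.4829, -0.1172, 0.1805]
tool_rot: [-0.049, -3.141, 0.0]
contact_force: [-0.2, -0.9, -0.0]
grip_width: 0.0434
finger_force: 0.0
```

```bash
python3 - <<'E'
from h import *
plan([.6075,-.2493,.180],-.03+np.pi);print(robot.get_state()["q"].round(2))
E
```

```text
at [ 0.4829 -0.1172  0.1805] yaw 3.1102 tilt 0.01 shift [-128.7 -128.2    0.5] turnz -0.01
[ 0.87  0.15 -0.78  1.82  0.11  1.22  1.6 ]
```

Screw d.

servo_tool([
  [0,0,0,-32,-32,0,0],
  [0,0,0,-32,-32,0,0],
  [0,0,0,-32,-32,0,0],
  [0,0,0,-32,-32,0,0],
  [0,0,0,0,0,0,0],
  [0,0,0,0,0,30,0],
  [0,0,0,0,0,28,0],
  [0,0,0,0,0,0,0],
])

```text
time: 41.58
eef_pos: [0.6055, -0.248, 0.1207]
tool_rot: [-0.05, -3.137, -0.002]
contact_force: [0.4, -0.0, -1.0]
grip_width: 0.0436
finger_force: 0.0
```

servo_tool([
  [0,0,0,0,0,0,1],
  [0,0,0,0,0,0,1],
  [0,0,0,0,0,0,1],
  [0,0,0,0,0,0,1],
  [0,0,0,0,0,0,1],
])

```text
time: 42.2
eef_pos: [0.6074, -0.2489, 0.123]
tool_rot: [0.048, 3.14, -0.0]
contact_force: [-1.4, -0.1, 3.4]
grip_width: 0.0121
finger_force: 20.0
```

servo_tool([
  [0,0,0.9,0,0,0,1],
  [0,0,0.9,0,0,0,1],
  [0,0,0.9,0,0,0,1],
  [0,0,0.9,0,0,0,1],
  [0,0,0.9,0,0,0,1],
  [0,0,0.9,0,0,0,1],
  [0,0,0.9,0,0,0,1],
  [0,0,0.9,0,0,0,1],
])

```text
time: 43.2
eef_pos: [0.6078, -0.2482, 0.123]
tool_rot: [1.56, 2.726, 0.002]
contact_force: [1.5, 2.3, 2.0]
grip_width: 0.0119
finger_force: 20.0
```

servo_tool([
  [0,0,0,0,0,0,1],
  [0,0,0,0,0,0,1],
  [0,0,0,0,0,0,0],
  [0,0,0,0,0,0,0],
  [0,0,0,0,0,0,0],
  [0,0,0,0,0,-29,0],
  [0,0,0,0,0,-29,0],
  [0,0,0,0,0,0,0],
])

```text
time: 44.2
eef_pos: [0.6082, -0.2494, 0.1831]
tool_rot: [1.554, 2.726, 0.0]
contact_force: [-0.1, 0.4, -0.3]
grip_width: 0.0434
finger_force: 0.0
```

```bash
python3 - <<'E'
from h import *
plan([.4795,-.245,.180],-1.03+np.pi);print(robot.get_state()["q"].round(2))
cv2.imwrite("pics/s9.png",robot.capture("scene"))
E
```

```text
at [ 0.6082 -0.2494  0.1831] yaw 2.1054 tilt 0.23 shift [  69.4 -108.4    2.6] turnz -0.044
[ 0.67  0.47 -0.49  1.4   0.22  1.32  0.71]
```

I have one view left, so I'll check the wing angles from the red ends numerically.

```bash
cat > chk.py <<'E'
from h import *
S=dict(a=(.4795,-.245),b=(.4833,-.117),c=(.6113,-.1208),d=(.6075,-.249))
def chk(n):
    c=cam(n);a=robot.capture(n);m=cv2.inRange(a,(0,0,130),(80,80,255));k,_,st,ce=cv2.connectedComponentsWithStats(m)
    for i in range(1,k):
        if st[i,4]<8: continue
        p=ray(c,*ce[i],.147)[:2]
        for s,q in S.items():
            d=p-q
            if .008<np.hypot(*d)<.032: print(n,s,"area",st[i,4],"r mm",round(1e3*np.hypot(*d),1),"angle cw",round(-.03-np.arctan2(d[1],d[0]),2))
E
python3 -c "
from chk import *
chk('scene');chk('top');chk('wrist')"
```

```text
scene a area 9 r mm 19.8 angle cw 1.07
scene a area 8 r mm 25.9 angle cw -0.08
scene b area 13 r mm 19.9 angle cw 1.16
scene d area 10 r mm 20.0 angle cw 1.03
scene b area 13 r mm 27.7 angle cw -0.18
scene c area 11 r mm 19.5 angle cw 1.03
scene c area 13 r mm 25.0 angle cw -0.19
top c area 18 r mm 19.0 angle cw 1.04
top a area 29 r mm 21.0 angle cw 1.05
top b area 16 r mm 18.8 angle cw 1.04
wrist c area 608 r mm 18.8 angle cw 0.94
wrist a area 520 r mm 19.5 angle cw 1.04
wrist d area 233 r mm 18.3 angle cw 0.99
```

All four are at about 1.0 (half way). Round two starts with a, turning slightly past to reach the stop.

servo_tool([
  [0,0,0,23,-36,0,0],
  [0,0,0,23,-36,0,0],
  [0,0,0,23,-36,0,0],
  [0,0,0,0,0,0,0],
  [0,0,0,0,0,30,0],
  [0,0,0,0,0,30,0],
  [0,0,0,0,0,0,0],
  [0,0,0,0,0,0,0],
])

```text
time: 45.4
eef_pos: [0.4797, -0.2446, 0.1213]
tool_rot: [1.555, 2.729, 0.001]
contact_force: [-0.2, -0.8, -1.3]
grip_width: 0.0435
finger_force: 0.0
```

servo_tool([
  [0,0,0,0,0,0,1],
  [0,0,0,0,0,0,1],
  [0,0,0,0,0,0,1],
  [0,0,0,0,0,0,1],
  [0,0,0,0,0,0,1],
])

```text
time: 46.02
eef_pos: [0.4796, -0.2443, 0.1208]
tool_rot: [1.554, 2.729, 0.001]
contact_force: [3.6, 1.7, -0.4]
grip_width: 0.0119
finger_force: 20.0
```

servo_tool([
  [0,0,0.95,0,0,0,1],
  [0,0,0.95,0,0,0,1],
  [0,0,0.95,0,0,0,1],
  [0,0,0.95,0,0,0,1],
  [0,0,0.95,0,0,0,1],
  [0,0,0.95,0,0,0,1],
  [0,0,0.95,0,0,0,1],
  [0,0,0.95,0,0,0,1],
])

```text
time: 47.02
eef_pos: [0.4808, -0.2442, 0.1209]
tool_rot: [2.723, 1.562, 0.005]
contact_force: [8.5, 1.7, -2.9]
grip_width: 0.0126
finger_force: 20.0
```

servo_tool([
  [0,0,0,0,0,0,1],
  [0,0,0,0,0,0,1],
])

```text
time: 47.28
eef_pos: [0.4807, -0.2442, 0.1209]
tool_rot: [2.72, 1.568, 0.004]
contact_force: [7.8, 0.2, -4.1]
grip_width: 0.0125
finger_force: 20.0
```

```bash
python3 - <<'E'
from h import *
plan([.6113,-.1208,.180],-1.03+np.pi);s=robot.get_state();print(s["q"].round(2),s["ft_torque"])
E
```

```text
at [ 0.4807 -0.2442  0.1209] yaw 1.046 tilt 0.19 shift [172.3  51.3 -58.7] turnz -7.632
[ 0.72  0.25 -0.38  1.8   0.1   1.11 -0.22] [-0.06149391 -1.94658487  0.41078756]
```

Stop felt at a: 0.41 N m, and the angle is about 2.0. On to c.

servo_tool([
  [0,0,0,0,0,0,0],
  [0,0,0,0,0,0,0],
  [0,0,0,0,0,0,0],
  [0,0,0,0,0,-29,0],
  [0,0,0,0,0,-30,0],
  [0,0,-0.8,0,0,0,0],
  [0,0,-0.8,0,0,0,0],
  [0,0,-0.8,0,0,0,0],
])

```text
time: 48.28
eef_pos: [0.4787, -0.2447, 0.1795]
tool_rot: [-2.42, -2.003, 0.001]
contact_force: [0.3, -0.1, -1.5]
grip_width: 0.0436
finger_force: 0.0
```

servo_tool([
  [0,0,-0.85,0,0,0,0],
  [0,0,-0.85,0,0,0,0],
  [0,0,-0.85,0,0,0,0],
  [0,0,-0.85,0,0,0,0],
  [0,0,-0.9,0,0,0,0],
  [0,0,-0.9,0,0,0,0],
  [0,0,0,0,0,0,0],
])

```text
time: 49.15
eef_pos: [0.4787, -0.2447, 0.1795]
tool_rot: [-1.557, -2.728, 0.0]
contact_force: [-0.3, -0.8, 0.9]
grip_width: 0.0434
finger_force: 0.0
```

servo_tool([
  [0,0,0,10,43,0,0],
  [0,0,0,10,44,0,0],
  [0,0,0,10,44,0,0],
  [0,0,0,10,44,0,0],
  [0,0,0,0,0,0,0],
  [0,0,0,0,0,0,0],
])

```text
time: 49.9
eef_pos: [0.6088, -0.1215, 0.1792]
tool_rot: [-1.558, -2.727, 0.001]
contact_force: [1.2, -0.9, -0.2]
grip_width: 0.0435
finger_force: 0.0
```

```bash
python3 - <<'E'
from chk import *
plan([.6113,-.1208,.122],-1.03+np.pi);chk("wrist")
E
```

```text
at [ 0.6088 -0.1215  0.1792] yaw 2.1033 tilt 0.05 shift [-0.6  2.5 57.2] turnz -0.059
wrist b area 462 r mm 19.1 angle cw 1.04
wrist c area 191 r mm 18.3 angle cw 0.97
```

servo_tool([
  [0,0,0,0,2,30,0],
  [0,0,0,0,0,27,0],
  [0,0,0,0,0,0,0],
  [0,0,0,0,0,0,1],
  [0,0,0,0,0,0,1],
  [0,0,0,0,0,0,1],
  [0,0,0,0,0,0,1],
  [0,0,0,0,0,0,1],
])

```text
time: 50.95
eef_pos: [0.6113, -0.1199, 0.123]
tool_rot: [1.555, 2.729, 0.001]
contact_force: [0.5, 0.7, 2.6]
grip_width: 0.012
finger_force: 20.0
```

servo_tool([
  [0,0,0.95,0,0,0,1],
  [0,0,0.95,0,0,0,1],
  [0,0,0.95,0,0,0,1],
  [0,0,0.95,0,0,0,1],
  [0,0,0.95,0,0,0,1],
  [0,0,0.95,0,0,0,1],
  [0,0,0.95,0,0,0,1],
  [0,0,0.95,0,0,0,1],
])

```text
time: 51.95
eef_pos: [0.6125, -0.1197, 0.123]
tool_rot: [2.724, 1.561, 0.005]
contact_force: [8.2, 1.5, -3.2]
grip_width: 0.0126
finger_force: 20.0
```

servo_tool([
  [0,0,0,0,0,0,1],
  [0,0,0,0,0,0,1],
])

```text
time: 52.2
eef_pos: [0.6125, -0.1196, 0.123]
tool_rot: [2.72, 1.568, 0.005]
contact_force: [7.4, -0.2, -2.4]
grip_width: 0.0124
finger_force: 20.0
```

```bash
python3 - <<'E'
from h import *
plan([.4833,-.117,.180],-1.03+np.pi);s=robot.get_state();print(s["ft_torque"],s["grip_width"])
E
```

```text
at [ 0.6125 -0.1196  0.123 ] yaw 1.0455 tilt 0.21 shift [ -62.5 -112.9  -57.4] turnz -7.635
[ 0.03904009 -1.69707172  0.43143994] 0.012372877808724186
```

servo_tool([
  [0,0,0,0,0,0,0],
  [0,0,0,0,0,0,0],
  [0,0,0,0,0,0,0],
  [0,0,0,0,0,-29,0],
  [0,0,0,0,0,-29,0],
  [0,0,-0.8,0,0,0,0],
  [0,0,-0.8,0,0,0,0],
  [0,0,-0.8,0,0,0,0],
])

```text
time: 53.2
eef_pos: [0.6107, -0.12, 0.1806]
tool_rot: [-2.42, -2.003, 0.0]
contact_force: [0.6, 0.4, 0.4]
grip_width: 0.0432
finger_force: 0.0
```

servo_tool([
  [0,0,-0.85,0,0,0,0],
  [0,0,-0.85,0,0,0,0],
  [0,0,-0.85,0,0,0,0],
  [0,0,-0.85,0,0,0,0],
  [0,0,-0.9,0,0,0,0],
  [0,0,-0.9,0,0,0,0],
  [0,0,0,0,0,0,0],
])

```text
time: 54.08
eef_pos: [0.6107, -0.1201, 0.1805]
tool_rot: [-1.557, -2.728, 0.0]
contact_force: [-0.4, 0.2, 1.4]
grip_width: 0.0433
finger_force: 0.0
```

```bash
python3 - <<'E'
from h import *
plan([.4833,-.117,.122],-1.03+np.pi)
E
```

```text
at [ 0.6107 -0.1201  0.1805] yaw 2.1045 tilt 0.02 shift [  67.5 -108.1   58.5] turnz -0.05
```

Now b (same procedure), then d: shift b→d from the screw spacing is tool (−178 world-diagonal) and I'll compute it after b.

servo_tool([
  [0,0,0,22,-36,0,0],
  [0,0,0,23,-36,0,0],
  [0,0,0,22,-36,0,0],
  [0,0,0,0,0,0,0],
  [0,0,0,0,0,30,0],
  [0,0,0,0,0,28,0],
  [0,0,0,0,0,0,0],
  [0,0,0,0,0,0,0],
])

```text
time: 55.08
eef_pos: [0.4847, -0.1173, 0.1236]
tool_rot: [1.556, 2.728, 0.001]
contact_force: [0.6, 0.4, 0.9]
grip_width: 0.0434
finger_force: 0.0
```

servo_tool([
  [0,0,0,0,0,0,1],
  [0,0,0,0,0,0,1],
  [0,0,0,0,0,0,1],
  [0,0,0,0,0,0,1],
  [0,0,0,0,0,0,1],
])

```text
time: 55.7
eef_pos: [0.484, -0.1174, 0.1227]
tool_rot: [1.556, 2.729, 0.0]
contact_force: [0.6, 0.6, 0.7]
grip_width: 0.0116
finger_force: 20.0
```

servo_tool([
  [0,0,0.95,0,0,0,1],
  [0,0,0.95,0,0,0,1],
  [0,0,0.95,0,0,0,1],
  [0,0,0.95,0,0,0,1],
  [0,0,0.95,0,0,0,1],
  [0,0,0.95,0,0,0,1],
  [0,0,0.95,0,0,0,1],
  [0,0,0.95,0,0,0,1],
])

```text
time: 56.7
eef_pos: [0.4841, -0.1173, 0.1227]
tool_rot: [2.725, 1.562, 0.0]
contact_force: [0.6, -0.8, 2.5]
grip_width: 0.0127
finger_force: 20.0
```

servo_tool([
  [0,0,0,0,0,0,1],
  [0,0,0,0,0,0,1],
])

```text
time: 56.95
eef_pos: [0.484, -0.1174, 0.1227]
tool_rot: [2.72, 1.571, 0.0]
contact_force: [0.2, 0.1, 0.9]
grip_width: 0.0122
finger_force: 20.0
```

```bash
python3 - <<'E'
from h import *
plan([.6075,-.249,.180],-1.03+np.pi);s=robot.get_state();print(s["ft_torque"],s["grip_width"])
E
```

```text
at [ 0.484  -0.1174  0.1227] yaw 1.0477 tilt 0.03 shift [-52.4 172.8 -57.2] turnz -7.62
[-0.04813162 -0.15411757  0.40757054] 0.01224918084186413
```

servo_tool([
  [0,0,0,0,0,0,0],
  [0,0,0,0,0,0,0],
  [0,0,0,0,0,0,0],
  [0,0,0,0,0,-29,0],
  [0,0,0,0,0,-29,0],
  [0,0,-0.8,0,0,0,0],
  [0,0,-0.8,0,0,0,0],
  [0,0,-0.8,0,0,0,0],
])

```text
time: 57.95
eef_pos: [0.4837, -0.1174, 0.1805]
tool_rot: [2.42, 2.004, -0.0]
contact_force: [-0.9, -0.2, 0.0]
grip_width: 0.0434
finger_force: 0.0
```

servo_tool([
  [0,0,-0.85,0,0,0,0],
  [0,0,-0.85,0,0,0,0],
  [0,0,-0.85,0,0,0,0],
  [0,0,-0.85,0,0,0,0],
  [0,0,-0.9,0,0,0,0],
  [0,0,-0.9,0,0,0,0],
  [0,0,0,0,0,0,0],
])

```text
time: 58.82
eef_pos: [0.4837, -0.1174, 0.1805]
tool_rot: [-1.557, -2.729, 0.0]
contact_force: [-0.8, 0.1, 0.5]
grip_width: 0.0434
finger_force: 0.0
```

```bash
python3 - <<'E'
from h import *
plan([.6075,-.249,.122],-1.03+np.pi)
E
```

```text
at [ 0.4837 -0.1174  0.1805] yaw 2.1048 tilt 0.01 shift [-176.3   39.6   58.5] turnz -0.049
```

servo_tool([
  [0,0,0,-44,10,0,0],
  [0,0,0,-44,10,0,0],
  [0,0,0,-44,10,0,0],
  [0,0,0,-44,10,0,0],
  [0,0,0,0,0,0,0],
  [0,0,0,0,0,30,0],
  [0,0,0,0,0,28,0],
  [0,0,0,0,0,0,0],
])

```text
time: 59.82
eef_pos: [0.6063, -0.2474, 0.1206]
tool_rot: [-1.555, -2.725, 0.001]
contact_force: [0.7, -0.6, 0.3]
grip_width: 0.0434
finger_force: 0.0
```

servo_tool([
  [0,0,0,0,0,0,0],
  [0,0,0,0,0,0,1],
  [0,0,0,0,0,0,1],
  [0,0,0,0,0,0,1],
  [0,0,0,0,0,0,1],
  [0,0,0,0,0,0,1],
])

```text
time: 60.58
eef_pos: [0.6079, -0.2485, 0.1227]
tool_rot: [1.556, 2.729, -0.0]
contact_force: [-0.5, -0.4, 0.9]
grip_width: 0.0117
finger_force: 20.0
```

servo_tool([
  [0,0,0.95,0,0,0,1],
  [0,0,0.95,0,0,0,1],
  [0,0,0.95,0,0,0,1],
  [0,0,0.95,0,0,0,1],
  [0,0,0.95,0,0,0,1],
  [0,0,0.95,0,0,0,1],
  [0,0,0.95,0,0,0,1],
  [0,0,0.95,0,0,0,1],
])

```text
time: 61.58
eef_pos: [0.6086, -0.2483, 0.1227]
tool_rot: [2.725, 1.562, 0.002]
contact_force: [3.4, 1.6, -0.6]
grip_width: 0.012
finger_force: 20.0
```

servo_tool([
  [0,0,0,0,0,0,1],
  [0,0,0,0,0,0,1],
])

```text
time: 61.82
eef_pos: [0.6086, -0.2482, 0.1227]
tool_rot: [2.719, 1.571, 0.002]
contact_force: [5.3, 0.3, -1.2]
grip_width: 0.012
finger_force: 20.0
```

```bash
python3 - <<'E'
from h import *
plan([.55,.1,.3]);s=robot.get_state();print(s["ft_torque"],s["grip_width"])
E
```

```text
at [ 0.6086 -0.2482  0.1227] yaw 1.0479 tilt 0.08 shift [ 272.5 -224.5 -177.4] turnz 0
[-0.08696998 -1.14057078  0.3328924 ] 0.012019262090745532
```

servo_tool([
  [0,0,0,0,0,0,0],
  [0,0,0,0,0,0,0],
  [0,0,0,0,0,0,0],
  [0,0,0,0,0,-30,0],
  [0,0,0,0,0,-45,0],
  [0,0,0,0,0,-55,0],
  [0,0,0,0,0,-55,0],
  [0,0,0,0,0,0,0],
])

```text
time: 62.82
eef_pos: [0.6093, -0.2489, 0.3129]
tool_rot: [2.718, 1.564, 0.008]
contact_force: [-0.3, 0.1, -0.9]
grip_width: 0.0435
finger_force: 0.0
```

servo_tool([
  [0,0,0,34,-27,0,0],
  [0,0,0,34,-27,0,0],
  [0,0,0,34,-27,0,0],
  [0,0,0,34,-27,0,0],
  [0,0,0,34,-27,0,0],
  [0,0,0,34,-27,0,0],
  [0,0,0,34,-27,0,0],
  [0,0,0,34,-27,0,0],
])

```text
time: 63.82
eef_pos: [0.5571, 0.0963, 0.3066]
tool_rot: [-2.723, -1.567, 0.002]
contact_force: [-0.8, 0.3, 0.5]
grip_width: 0.0436
finger_force: 0.0
```

```bash
python3 - <<'E'
from chk import *
chk("scene");chk("top")
t=robot.capture("top");s=robot.capture("scene");w=robot.capture("wrist")
u=np.vstack([cv2.resize(t[130:330,380:620],(400,300)),cv2.resize(w,(400,300))])
cv2.imwrite("pics/end.png",np.hstack([cv2.resize(s[60:420,60:340],(400,600)),u]))
E
```

```text
scene a area 8 r mm 20.7 angle cw 1.92
scene b area 9 r mm 20.1 angle cw 1.96
scene d area 10 r mm 20.1 angle cw 1.97
scene c area 12 r mm 20.0 angle cw 1.97
top c area 22 r mm 18.6 angle cw 1.98
top d area 35 r mm 20.1 angle cw 1.92
top a area 36 r mm 20.2 angle cw 1.92
top b area 21 r mm 18.5 angle cw 2.02
```

View pics/end.png

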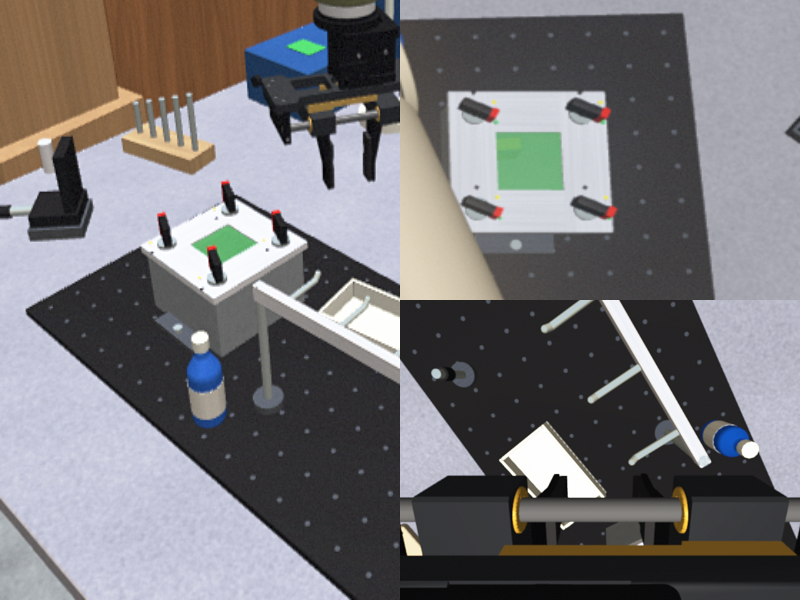

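The lid is flat and all four wings are home, with their red ends at about 2.0 rad (top-right inset). The bystanders haven't moved and the gripper is clear.

```bash
python3 -c "
from workcell import robot
print(robot.finish_job())"
```

```text
the job is handed in; nothing more can be done
None
```

The job is handed in, with no verdict returned: both holders present (yellow and orange) are in the box, the lid is shut, the four wing screws were tightened to their stops in two rounds (a, c, b, d each time), and the robot is touching nothing.

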